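# Basket from the hook to the banding wheel, magnifier lamp over it

### The job

Get the little clay basket ready for decorating: lift it by its handle up and off the hook, stand it gently and upright on the middle of the banding wheel, and let go. Then swing the magnifier lamp's arm, slowly, until the lens is centred over the basket, and leave it there. Do not drop or tip the basket, and leave the other things on the table where they are.

Things in the scene. Friction and masses are not known exactly. Their poses are not given: they have to be found in the camera images.
- basket: loose terracotta basket, 0.18 to 0.34 kg, hanging upright on the hook: a round bowl 96 mm across at the rim, 64 mm at the foot, 55 mm high, under a rigid closed handle in the basket's own y-z plane, whose sides rise from the rim at y = +-45 mm. Height 124 mm; 57 mm clear between bar and rim. Origin: centre of the underside; z up
- handle (a point): middle of the handle's top bar: straight, level, round, 11 mm thick, along the basket's y from -36 to +36 mm, its centre line 118 mm above the underside. The hook carries it at its middle, so a grasp across the bar (fingers closing along the basket's x) goes beside the hook, about 22 mm from the middle
- stand: hook stand, fixed: wooden foot 170 x 110 x 18 mm; an upright 12 mm steel rod 85 mm along +x from the origin, 224 mm high, carries the hook. The basket hangs with its axes parallel to the stand's. Origin: on the table below the hook's V; z up
- hook (a point): bottom of the hook's V, 205 mm above the table (centre line of its 8 mm steel wire). The wire runs level along the stand's -x from the rod's top (220 mm high), through the basket's handle, dips into this V and ends in a tip 22 mm beyond, 220 mm high. To free the basket: raise it 20 to 35 mm, draw it at least 80 mm along the stand's -x past the tip, then lift
- wheel_top (a point): centre of the top face of the banding wheel, a level aluminium disc 150 mm across on a fixed dark foot, top face 62 mm above the table, with a thin dark line round it at 61 mm radius; the disc turns about its own axis with light friction
- lens (a point): centre of the round lens in the lamp's white ring head (116 mm across, 24 mm thick), 300 mm above the table, 240 mm from the pivot. It travels on a level circle that passes within 10 mm of the point above the wheel's centre, well above the basket
- pivot (a point): point on the lamp's vertical hinge axis at the arm's height (300 mm). The arm is a level white round bar 16 mm thick, bare from 20 to 180 mm from the pivot, between a hub 38 mm across (top 316 mm above the table) and the ring head. Nothing stands above it. Below: a fixed 20 mm post on a round foot 150 mm across
- lamp_arm (a joint): angle of the lamp arm, rad, -0.7 to 1.9; it grows as the arm swings clockwise seen from above, towards the robot. It starts at 1.0 to 1.5, clear of the wheel, which lies at about -0.2 to 0.2. A stiff friction hinge: about 0.35 N m (3 N at half length) moves it, and it stays where it is left
- bowl: bystander: red plastic bowl, 130 mm across, 60 mm high; origin centre of underside
- jar: bystander: white jar, 68 mm across, 85 mm high; origin centre of underside
- house_tile: bystander: grey clay tile shaped like a house, about 110 x 70 x 10 mm; origin on its underside
- stamp: bystander: small dark wooden clay stamp, 44 mm across and 44 mm high; origin centre of underside
There are look-alikes about, which are no part of the job. Of the things that look like the basket, the larger one is meant. Of the things shaped like the part that bears wheel_top, the dark steel one is meant.

How it is judged:
By the outcome, as a careful person would: the job done as asked, in the order asked, and still so for the second after the job is handed in, with the robot touching nothing.
It also fails if it takes over 58 s, if anything falls off the work surface, if the arm or the gripper's body presses on something with over 40 N, if the wrist force passes 120 N, or if a joint passes its speed limit or range.

### The arm

A 6-joint arm with a two-finger parallel gripper is mounted at the origin on the work surface. World frame = base frame: x ahead of the robot, y to its left, z up, the work surface at z = 0. Lengths are in mm, angles in rad, forces in N, time in s.
With the tool pointing down it reaches from about 275 to 1000 mm from the base axis. Payload 8.4 kg.
Tool frame: the origin (TCP) lies between the finger pads; the fingertips stand 17 mm ahead of it and the grasp point (between the pads) lies 2 mm behind it (manip.tip_reach is the z of the fingertips in the tool frame, in mm); z points along the fingers, y is the line along which they close (so a half turn about z gives the same grasp; the last joint's range is limited). The gripper opens to 85 mm and grips with 20 to 120 N. Pads are 22 mm wide; open, the fingers measure 114 mm over their backs; the gripper's body (76 mm by 85 mm) begins 54 mm behind the grasp point. The pads swing forward as they close: fully open they stand 13 mm farther back than shut.
Start: joints at [1.131, 0.353, 1.633, -0, 1.155, -0.002], TCP at [264.966, 566.057, 248.281] pointing down, gripper open.
Joint ranges: [-2.63, 2.63], [-0.92, 2.1], [0.06, 2.66], [-1.3, 4.44], [0, 2.69], [-3.02, 3.02]. Speed limits (rad/s): [2.22, 2.22, 2.79, 3.14, 3.14, 3.14].

### API

Orientations are given as a unit quaternion [x, y, z, w].
In Python, from workcell import manip gives the robot as it stands. The module is installed in compiled form; this text tells all that it offers.
- The arm moves only by the tool jog_arm, never from a script. Its argument "deltas" is a list of rows, each an object with "slide": the shift along the tool's x, y, z in mm, a list of three; "twist": the turn, a rotation vector about the tool's x, y, z in degrees, a list of three; "jaw": the opening, from 0 (shut) to 1 (fully open). A call has 1 to 8 rows; each row shifts and turns the commanded pose from where the row before left it, along the tool's axes as they then stand; what a row does not reach is not made up. A row lasts 1/10 s, in which the tool goes at most 50 mm and 8.59 degrees, less where a joint would pass 70% of its speed; a pose out of reach is approached as far as the arm can. A call is refused whole if a number of a shift passes 50 or a number of a turn 8.59, either way. A call with a gripper value outside its range is refused whole. The fingers move at their own pace and stop on an object; the grip force is fixed at half the most. Time passes only in rows, so rows that do not move let the fingers close. It gives the time, the measured TCP pose, the force, the opening and the grip force at its end, in the units of the state.
- manip.state(): the state, without advancing time (a new reading comes with each control period).
- manip.capture(name): name is "scene" or "top" or "wrist"; returns (picture, depth): 480x640x3 uint8, red, green, blue; 480x640 float32, mm along the optical axis (not along the pixel's ray), 0 where there is no reading.
- manip.get_calibration(name): a dict with "intrinsics" (3x3 intrinsics, pixels), "D" ([k1, k2, p1, p2, k3] as OpenCV has them; the pictures are not rectified), "world_from_camera" (4x4, takes a point from camera to world coordinates). Camera axes: x right, y up, looking along -z (the intrinsics and any distortion apply to the point x, -y, -z); pixel columns grow to the right and rows downward; lengths in mm; the calibration is good to about 2 mm. A picture is of the moment at which its call begins: read the wrist's pose just before it. get_calibration takes no time and is no camera call; for the wrist camera it gives the pose at the moment of the call.
- manip.close_job(): hands the job in; it is judged then, once.
Trained networks look in the newest picture that a camera, given by its name, has taken for a name from the list of things; names that differ only in an ending like _2 or _b are one class to them, and where a whole thing is asked for, a point or a joint stands for the part that bears it (a point fixed in the world has none). Each returns a list of dicts, best first, with "p" (0 to 1); they miss things now and then, are a little off and sometimes report something else, mostly with a low value. They report only what shows in the picture. A call takes as long as a camera call. They do not tell look-alikes from the thing itself.
- manip.look_for(camera, query): "pixel" ([row, column] in pixels, amid what is visible of it).
- manip.cut_out(camera, query): "mask" (480x640 bool, what is visible of it) and "pixel" ([row, column] in pixels, amid what is visible of it).
The state is a dict: "clock": time; "joints": joint angles; "qvel": joint speeds; "joint_efforts": joint torques, N m; "position": TCP position; "eef_rot": TCP orientation; "ft_force": force on the tool from outside, world axes, zero at the start; "wrist_torque": the same for the moment, N m; "opening": opening from 0.0 (shut) to 1.0 (fully open); "grasp_force": force on a finger pad.
Only numpy, scipy, OpenCV 4.12 (cv2) and the standard library are available. Lean on these libraries where they do the work, as an engineer would, in place of code of your own. Each camera call takes 0.05 s, during which the arm holds its last target. There are 200 camera calls.

## Working session

There is one attempt and no reset: what is moved stays moved. The work goes in short steps, Python scripts to look and compute and a tool call to move; the robot and the scene stay as the last step left them, time stands still between calls to the robot, and variables do not carry over. Pictures are saved under pics/ and viewed, at most 10 in all, crops included, and the job is handed in when it is done.

Besides the shell and the picture viewer there is one more tool, called by a JSON object that holds its "name" and its "arguments". jog_arm: Moves the arm, as the interface text tells. Its arguments: {"type":"object","properties":{"deltas":{"type":"array","items":{"type":"object","properties":{"slide":{"type":"array","items":{"type":"number"}},"twist":{"type":"array","items":{"type":"number"}},"jaw":{"type":"number"}}}}},"required":["deltas"]}

```bash
mkdir -p pics; cat > h.py <<'E'
import numpy as np, cv2
from workcell import manip
def cap(n):
    c=manip.get_calibration(n); im,d=manip.capture(n); return im,d,c
def pts(d,c,rc):
    rc=np.atleast_2d(np.asarray(rc,float)); K=np.array(c["intrinsics"],float)
    u=cv2.undistortPoints(rc[:,::-1].reshape(-1,1,2).copy(),K,np.array(c["D"],float)).reshape(-1,2)
    z=d[rc[:,0].astype(int),rc[:,1].astype(int)]
    P=np.c_[u[:,0]*z,-u[:,1]*z,-z,np.ones(len(z))]
    W=(np.array(c["world_from_camera"])@P.T).T[:,:3]
    return W[z>0]
def cloud(d,c,mask): return pts(d,c,np.argwhere(mask))
def save(im,f): cv2.imwrite("pics/"+f,im[...,::-1])
E
python3 - <<'E'
from h import *
for n in("scene","top"):
    im,d,c=cap(n); save(im,n+"0.png"); print(n,np.round(np.array(c["world_from_camera"])[:3,3]))
    np.savez(n+"0.npz",im=im,d=d)
    for q in("basket","handle","stand","hook","wheel_top","lens","pivot","lamp_arm","bowl","jar","house_tile","stamp"):
        for r in manip.cut_out(n,q)[:4]:
            if r["p"]<.2: continue
            W=cloud(d,c,r["mask"]); 
            print(q,round(r["p"],2),np.round(r["pixel"]),r["mask"].sum(),"med",np.round(np.median(W,0)) if len(W) else "", np.round(np.percentile(W,[2,98],axis=0)).tolist() if len(W) else "")
E
```

```text
scene [1106.  668.  902.]
basket 0.72 [184. 282.] 924 med [ 569. -243.  144.] [[471.0, -349.0, 42.0], [611.0, -195.0, 223.0]]
basket 0.57 [210. 334.] 564 med [ 408. -180.   32.] [[331.0, -249.0, -0.0], [447.0, -138.0, 96.0]]
handle 0.91 [188. 280.] 926 med [ 569. -240.  143.] [[524.0, -288.0, 105.0], [611.0, -195.0, 223.0]]
handle 0.51 [337. 299.] 2181 med [760. 137.  30.] [[713.0, 96.0, 5.0], [828.0, 213.0, 62.0]]
stand 0.75 [222. 269.] 1866 med [ 601. -248.   19.] [[506.0, -308.0, 4.0], [671.0, -180.0, 224.0]]
hook 0.73 [227. 268.] 1830 med [ 601. -247.   19.] [[507.0, -308.0, 3.0], [672.0, -181.0, 224.0]]
hook 0.3 [335. 460.] 322 med [438. 351.  17.] [[402.0, 328.0, 0.0], [453.0, 368.0, 45.0]]
wheel_top 0.9 [300. 228.] 2340 med [846. -26.  63.] [[778.0, -98.0, 55.0], [912.0, 37.0, 67.0]]
wheel_top 0.58 [262. 330.] 1945 med [579.  21.  63.] [[508.0, -51.0, 55.0], [644.0, 86.0, 66.0]]
lens 0.6 [195. 435.] 2215 med [386. 180. 307.] [[304.0, 101.0, 290.0], [588.0, 274.0, 318.0]]
pivot 0.63 [193. 434.] 2226 med [385. 180. 307.] [[302.0, 98.0, 289.0], [588.0, 274.0, 318.0]]
pivot 0.33 [
[... 2323 characters left out ...]
.0, 2.0], [579.0, 268.0, 318.0]]
lamp_arm 0.49 [316. 198.] 240 med [433. 341.  17.] [[413.0, 326.0, -2.0], [451.0, 359.0, 45.0]]
lamp_arm 0.47 [179. 269.] 2042 med [778. 160.  24.] [[714.0, 98.0, 2.0], [828.0, 212.0, 62.0]]
lamp_arm 0.3 [245. 424.] 2102 med [ 608. -232.   18.] [[499.0, -311.0, 0.0], [671.0, -180.0, 224.0]]
bowl 0.87 [180. 268.] 2110 med [778. 160.  24.] [[714.0, 97.0, 1.0], [829.0, 213.0, 62.0]]
jar 0.63 [173. 410.] 750 med [ 781. -191.   83.] [[755.0, -225.0, 2.0], [817.0, -161.0, 89.0]]
house_tile 0.85 [327. 269.] 630 med [403. 168.  10.] [[374.0, 138.0, 1.0], [437.0, 209.0, 16.0]]
stamp 0.55 [314. 197.] 260 med [433. 343.  16.] [[411.0, 327.0, -2.0], [453.0, 366.0, 45.0]]
```

View pics/top0.png

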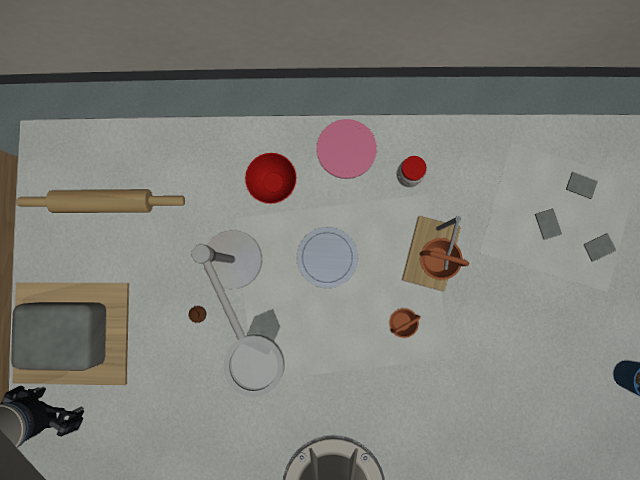

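View pics/scene0.png

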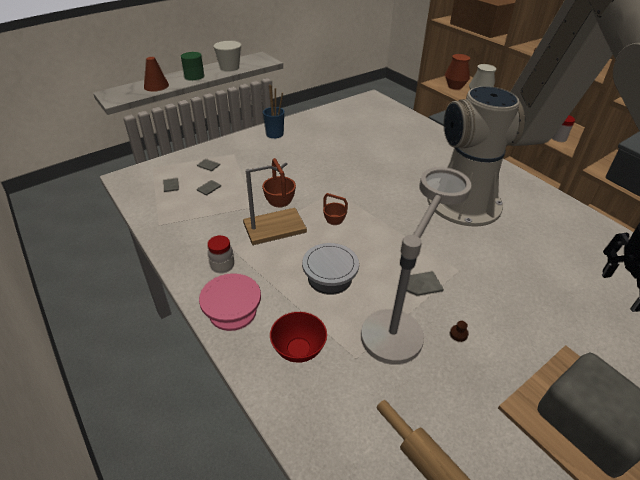

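The top view shows:
- **Baskets:** the hung one at (262,441) is the larger, and the small standing one at (322,403) is the look-alike.
- **Wheels:** the grey steel one with the dark line is at (257,327), and the pink one at (146,348) is the look-alike.
- **Hook wire:** it runs from the rod top (218,459) to the tip (268,446).
- **Lamp:** the hub is at (253,202) and the lens at (363,254).

I choose the hung basket and the grey wheel. Next I measure both and check a close crop.

```bash
python3 - <<'E'
from h import *
from scipy.optimize import least_squares
def circ(P):
    f=lambda p:np.hypot(P[:,0]-p[0],P[:,1]-p[1])-p[2]
    r=least_squares(f,[*P[:,:2].mean(0),60],loss="soft_l1").x; return np.round(r,1)
rr,cc=np.mgrid[0:480,0:640]; full=np.ones((480,640),bool)
for n in("top","scene"):
    s=np.load(n+"0.npz"); c=manip.get_calibration(n); d=s["d"]; W=cloud(d,c,full)
    def box(a,b,e,f,z0,z1): return W[(W[:,0]>a)&(W[:,0]<b)&(W[:,1]>e)&(W[:,1]<f)&(W[:,2]>z0)&(W[:,2]<z1)]
    P=box(480,670,-80,110,57,68); 
    (x,y),r=cv2.minEnclosingCircle(P[:,:2].astype(np.float32)); print(n,"wheel",x,y,r,P[:,2].mean(),len(P))
    P=box(460,700,-340,-150,13,23); 
    h=cv2.convexHull(P[:,:2].astype(np.float32)); print("foot",cv2.minAreaRect(h))
    P=box(460,700,-340,-150,198,232); print("high",len(P),np.round(P[::max(1,len(P)//40)]).tolist())
    P=box(280,600,80,300,285,325)
    hub=P[P[:,2]>312]; print("hub",np.median(hub,0),cv2.minEnclosingCircle(hub[:,:2].astype(np.float32)))
    ring=P[np.hypot(P[:,0]-371,P[:,1]-169)<85]
    print("ring",cv2.minEnclosingCircle(P[P[:,0]<440][:,:2].astype(np.float32)))
    b=P[(P[:,0]>450)&(P[:,0]<545)]; print("bar",np.median(b,0),cv2.fitLine(b[:,:2].astype(np.float32),cv2.DIST_HUBER,0,.01,.01).ravel())
s=np.load("top0.npz")["im"]; save(cv2.resize(s[200:340,370:500],None,fx=4,fy=4,interpolation=2),"crop_top.png")
E
```

```text
top wheel 572.8956909179688 14.710350036621094 74.80625915527344 61.77039491572742 2845
foot ((584.6875, -246.1652069091797), (110.94424438476562, 170.62718200683594), 74.54568481445312)
high 454 [[653.0, -263.0, 220.0], [649.0, -260.0, 223.0], [647.0, -266.0, 224.0], [644.0, -259.0, 208.0], [638.0, -262.0, 222.0], [632.0, -258.0, 224.0], [626.0, -253.0, 223.0], [621.0, -260.0, 223.0], [615.0, -256.0, 221.0], [609.0, -251.0, 222.0], [602.0, -249.0, 221.0], [598.0, -254.0, 219.0], [591.0, -247.0, 228.0], [585.0, -245.0, 221.0], [581.0, -247.0, 219.0], [579.0, -210.0, 217.0], [577.0, -203.0, 218.0], [577.0, -248.0, 215.0], [575.0, -208.0, 224.0], [575.0, -248.0, 216.0], [573.0, -211.0, 221.0], [573.0, -241.0, 210.0], [571.0, -209.0, 220.0], [571.0, -231.0, 224.0], [569.0, -215.0, 220.0], [569.0, -238.0, 221.0], [567.0, -226.0, 219.0], [566.0, -249.0, 221.0], [564.0, -237.0, 226.0], [564.0, -262.0, 219.0], [562.0, -250.0, 224.0], [561.0, -237.0, 207.0], [560.0, -256.0, 223.0], [558.0, -236.0, 209.0], [558.0, -260.0, 224.0], [556.0, -235.0, 215.0], [556.0, -269.0, 221.0], [554.0, -241.0,
[... 1242 characters left out ...]
.0, -264.0, 222.0], [624.0, -256.0, 221.0], [574.0, -218.0, 222.0], [646.0, -261.0, 223.0], [576.0, -222.0, 218.0], [651.0, -258.0, 223.0], [571.0, -208.0, 220.0], [578.0, -208.0, 220.0], [645.0, -264.0, 211.0], [652.0, -263.0, 212.0], [578.0, -204.0, 215.0], [649.0, -258.0, 210.0], [654.0, -266.0, 204.0], [580.0, -201.0, 212.0], [650.0, -257.0, 204.0], [653.0, -264.0, 198.0], [575.0, -199.0, 204.0], [582.0, -193.0, 204.0]]
hub [395.9978333  193.68628806 314.27675777] ((449.3687744140625, 189.24069213867188), 158.65359497070312)
ring ((371.66064453125, 160.7910919189453), 78.05535888671875)
bar [497.89708019 222.41915375 307.72743232] [8.9365757e-01 4.4874951e-01 4.9825534e+02 2.2320522e+02]
```

View pics/crop_top.png

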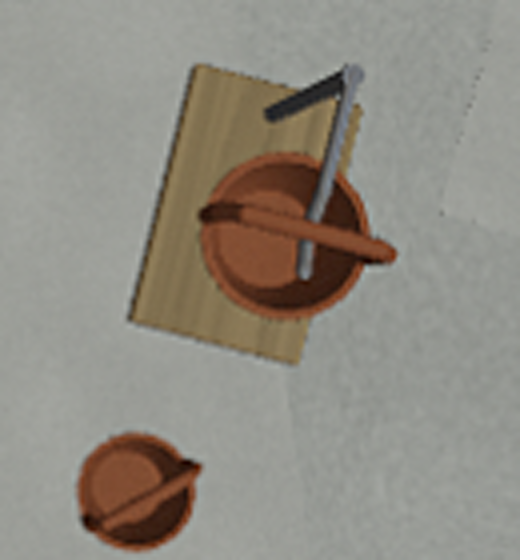

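```bash
cat >> h.py <<'E'
from scipy.spatial.transform import Rotation as R
def down(yaw): # tool y axis at world yaw (deg), z down
    a=np.radians(yaw); y=np.array([np.cos(a),np.sin(a),0]); z=np.array([0,0,-1.]); return R.from_matrix(np.c_[np.cross(y,z),y,z])
def go(target,yaw):
    s=manip.state(); r=R.from_quat(s["eef_rot"]); 
    best=min((down(yaw),down(yaw+180)),key=lambda q:(r.inv()*q).magnitude())
    print("t",s["clock"],"pos",np.round(s["position"],1),"tooly",np.round(r.as_matrix()[:,1],3),"toolz",np.round(r.as_matrix()[:,2],3),"F",np.round(s["ft_force"],1),"open",round(s["opening"],3))
    dw=np.array(target)-s["position"]
    print("slide now",np.round(r.inv().apply(dw),1),"twist",np.round((r.inv()*best).as_rotvec(degrees=True),2),"slide after twist",np.round(best.inv().apply(dw),1))
E
python3 - <<'E'
from h import *
go([574,-219,330],-15.3); print(manip.state()["joints"])
E
```

```text
t 1.3 pos [265.  566.1 248.3] tooly [ 0.424  0.906 -0.   ] toolz [-0. -0. -1.] F [ 0.7 -0.5 -0.2] open 0.996
slide now [-612.7 -580.   -81.7] twist [-0.   -0.   80.22] slide after twist [-675.7  505.2  -81.7]
[ 1.13061950e+00  3.53009877e-01  1.63339953e+00  4.03044891e-06
  1.15518650e+00 -2.41474476e-03]
```

{"name": "jog_arm", "arguments": {"deltas": [{"slide": [0, 0, -50], "twist": [0, 0, 0], "jaw": 1}, {"slide": [0, 0, -50], "twist": [0, 0, 0], "jaw": 1}, {"slide": [-20, 0, -45], "twist": [0, 0, 2], "jaw": 1}, {"slide": [-45, 0, -20], "twist": [0, 0, 4], "jaw": 1}, {"slide": [-45, 0, 0], "twist": [0, 0, 4], "jaw": 1}, {"slide": [-45, 0, 0], "twist": [0, 0, 4], "jaw": 1}, {"slide": [-45, 0, 0], "twist": [0, 0, 4], "jaw": 1}, {"slide": [-45, 0, 0], "twist": [0, 0, 4], "jaw": 1}]}}

```text
clock: 2.1
position: [467.7, 427.7, 413.3]
eef_rot: [0.401, 0.916, 0.0, 0.0]
ft_force: [0.9, 0.2, 0.3]
opening: 1.001
grasp_force: 0.0
```

{"name": "jog_arm", "arguments": {"deltas": [{"slide": [-45, 0, 0], "twist": [0, 0, 4], "jaw": 1}, {"slide": [-45, 0, 0], "twist": [0, 0, 4], "jaw": 1}, {"slide": [-45, 0, 0], "twist": [0, 0, 4], "jaw": 1}, {"slide": [-45, 0, 0], "twist": [0, 0, 4], "jaw": 1}, {"slide": [-45, 0, 0], "twist": [0, 0, 4], "jaw": 1}, {"slide": [-45, 0, 0], "twist": [0, 0, 4], "jaw": 1}, {"slide": [-45, 0, 0], "twist": [0, 0, 4], "jaw": 1}, {"slide": [-45, 0, 0], "twist": [0, 0, 4], "jaw": 1}]}}

```text
clock: 2.9
position: [638.7, 116.0, 413.1]
eef_rot: [0.638, 0.77, 0.0, 0.0]
ft_force: [-0.2, -0.1, 0.2]
opening: 0.998
grasp_force: 0.0
```

```bash
python3 - <<'E'
from h import *
go([574,-219,330],-15.3)
E
```

```text
t 2.9 pos [638.7 116.  413.1] tooly [0.982 0.187 0.   ] toolz [ 0.  0. -1.] F [-0.2 -0.1  0.2] open 0.998
slide now [-317.1 -126.1   83.1] twist [ 0.   -0.   26.05] slide after twist [-340.2   26.    83.1]
```

{"name": "jog_arm", "arguments": {"deltas": [{"slide": [-45, -7, 8], "twist": [0, 0, 3.7], "jaw": 1}, {"slide": [-45, -7, 8], "twist": [0, 0, 3.7], "jaw": 1}, {"slide": [-45, -7, 8], "twist": [0, 0, 3.7], "jaw": 1}, {"slide": [-45, -7, 8], "twist": [0, 0, 3.7], "jaw": 1}, {"slide": [-45, -7, 8], "twist": [0, 0, 3.7], "jaw": 1}, {"slide": [-40, -7, 8], "twist": [0, 0, 3.7], "jaw": 1}, {"slide": [-30, -7, 8], "twist": [0, 0, 3.7], "jaw": 1}, {"slide": [0, 0, 0], "twist": [0, 0, 0], "jaw": 1}]}}

```text
clock: 3.7
position: [590.2, -178.0, 356.1]
eef_rot: [0.795, 0.607, -0.001, -0.0]
ft_force: [0.2, 0.1, 0.3]
opening: 0.998
grasp_force: 0.0
```

```bash
python3 - <<'E'
from h import *
im,d,c=cap("wrist"); save(im,"wrist1.png"); np.savez("wrist1.npz",im=im,d=d)
W=cloud(d,c,np.ones((480,640),bool)); print(np.array(c["world_from_camera"])[:3,3])
for q in("handle","hook"):
    for r in manip.cut_out("wrist",q)[:2]: print(q,r["p"],r["pixel"],r["mask"].sum())
go([574,-219,213],-15.3)
E
```

```text
[ 611.10544958 -103.10434061  481.69521306]
handle 0.79 [221.2, 182.6] 2909
handle 0.76 [275.4, 312.9] 6817
hook 0.97 [231.0, 353.8] 8745
t 3.85 pos [ 592.4 -174.5  357.6] tooly [ 0.966 -0.258  0.   ] toolz [ 0.001  0.    -1.   ] F [-0.7 -0.3  0.2] open 1.004
slide now [-47.8  -6.4 144.5] twist [ 0.02 -0.02  0.34] slide after twist [-47.8  -6.  144.6]
```

View pics/wrist1.png

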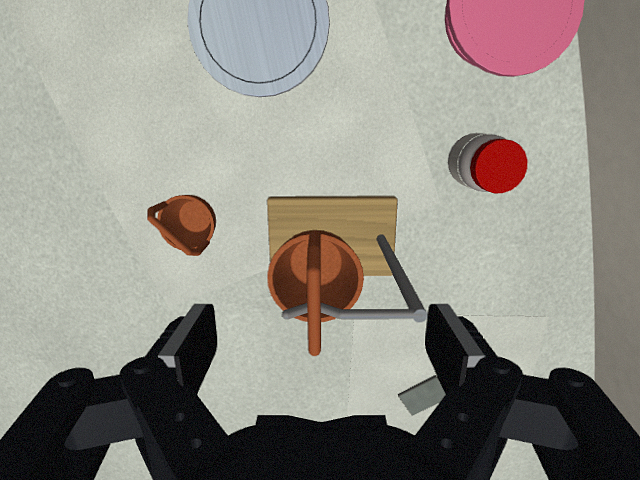

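The wrist view shows the big basket's bar running straight down the picture at column 314, rows 235–353. The hook wire crosses it near row 313, and the yaw looks right.

```bash
python3 - <<'E'
from h import *
s=np.load("wrist1.npz"); d=s["d"]; c=manip.get_calibration("wrist")
im=s["im"].astype(int); red=(im[...,0]-im[...,2]>40)
rr,cc=np.mgrid[0:480,0:640]
m=red&(cc>300)&(cc<330)&(rr>225)&(rr<358)
W=cloud(d,c,m); W=W[(W[:,2]>212)]
print(len(W),np.median(W,0),W.min(0),W.max(0),cv2.fitLine(W[:,:2].astype(np.float32),cv2.DIST_HUBER,0,.01,.01).ravel())
A=cloud(d,c,(cc>280)&(cc<430)&(rr>295)&(rr<330)&~red); A=A[(A[:,2]>200)&(A[:,2]<235)]
print(len(A),np.round(A[np.argsort(A[:,0])][::max(1,len(A)//20)]).tolist(),cv2.fitLine(A[:,:2].astype(np.float32),cv2.DIST_HUBER,0,.01,.01).ravel())
E
```

```text
1267 [ 571.50758673 -230.61669915  222.00319984] [ 556.19770354 -276.96347593  212.23132681] [ 584.59344538 -194.04992049  224.43851467] [ 2.4914797e-01  9.6846545e-01  5.7129297e+02 -2.3182481e+02]
1535 [[544.0, -232.0, 222.0], [551.0, -231.0, 221.0], [557.0, -237.0, 219.0], [562.0, -233.0, 213.0], [578.0, -238.0, 216.0], [584.0, -238.0, 219.0], [589.0, -240.0, 219.0], [595.0, -243.0, 225.0], [601.0, -249.0, 226.0], [607.0, -248.0, 226.0], [613.0, -251.0, 225.0], [619.0, -251.0, 225.0], [624.0, -249.0, 222.0], [630.0, -254.0, 225.0], [637.0, -255.0, 225.0], [642.0, -255.0, 224.0], [647.0, -262.0, 225.0], [649.0, -255.0, 207.0], [651.0, -255.0, 219.0], [653.0, -263.0, 227.0], [656.0, -256.0, 202.0]] [ 9.6958303e-01 -2.4476255e-01  6.0856573e+02 -2.4668771e+02]
```

{"name": "jog_arm", "arguments": {"deltas": [{"slide": [-22, -3.1, 10], "twist": [0, 0, 0], "jaw": 1}, {"slide": [-22, -3.1, 25], "twist": [0, 0, 0], "jaw": 1}, {"slide": [0, 0, 35], "twist": [0, 0, 0], "jaw": 1}, {"slide": [0, 0, 30], "twist": [0, 0, 0], "jaw": 1}, {"slide": [0, 0, 0], "twist": [0, 0, 0], "jaw": 0.7}, {"slide": [0, 0, 0], "twist": [0, 0, 0], "jaw": 0.7}]}}

```text
clock: 4.45
position: [575.5, -214.8, 258.0]
eef_rot: [0.793, 0.61, 0.0, -0.0]
ft_force: [0.3, -0.5, 0.4]
opening: 0.712
grasp_force: 0.0
```

```bash
python3 - <<'E'
from h import *
go([575,-215.5,213.5],-14.6)
im,d,c=cap("wrist"); save(im,"wrist2.png")
E
```

```text
t 4.45 pos [ 575.5 -214.8  258. ] tooly [ 0.966 -0.257 -0.   ] toolz [ 0.  0. -1.] F [ 0.3 -0.5  0.4] open 0.712
slide now [-0.8 -0.3 44.5] twist [-0.   -0.01 -0.29] slide after twist [-0.8 -0.3 44.5]
```

View pics/wrist2.png

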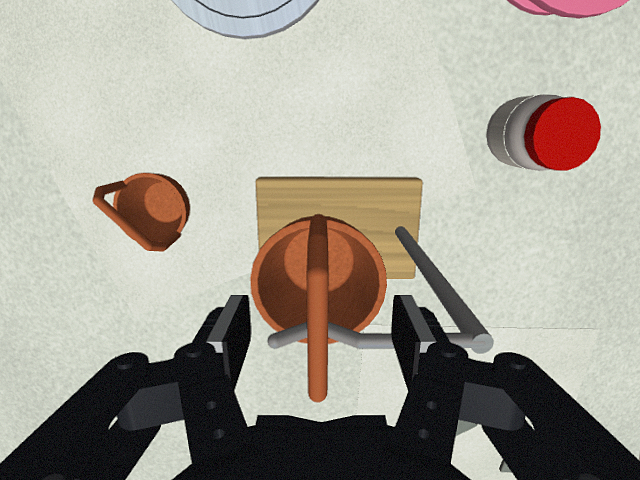

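The bar lies midway between the fingers at column 318, with the wire just below it near row 335. I'm descending.

{"name": "jog_arm", "arguments": {"deltas": [{"slide": [0, 0, 12], "twist": [0, 0, 0], "jaw": 0.7}, {"slide": [0, 0, 12], "twist": [0, 0, 0], "jaw": 0.7}, {"slide": [0, 0, 11], "twist": [0, 0, 0], "jaw": 0.7}, {"slide": [0, 0, 9.5], "twist": [0, 0, 0], "jaw": 0.7}, {"slide": [0, 0, 0], "twist": [0, 0, 0], "jaw": 0.5}, {"slide": [0, 0, 0], "twist": [0, 0, 0], "jaw": 0.35}, {"slide": [0, 0, 0], "twist": [0, 0, 0], "jaw": 0.25}]}}

```text
clock: 5.2
position: [575.1, -215.8, 213.2]
eef_rot: [0.793, 0.609, 0.0, 0.0]
ft_force: [0.6, -0.1, -0.2]
opening: 0.25
grasp_force: 0.0
```

{"name": "jog_arm", "arguments": {"deltas": [{"slide": [0, 0, 0], "twist": [0, 0, 0], "jaw": 0.15}, {"slide": [0, 0, 0], "twist": [0, 0, 0], "jaw": 0.1}, {"slide": [0, 0, 0], "twist": [0, 0, 0], "jaw": 0.0}, {"slide": [0, 0, 0], "twist": [0, 0, 0], "jaw": 0.0}, {"slide": [0, 0, 0], "twist": [0, 0, 0], "jaw": 0.0}, {"slide": [0, 0, 0], "twist": [0, 0, 0], "jaw": 0.0}]}}

```text
clock: 5.8
position: [574.5, -215.6, 212.9]
eef_rot: [0.793, 0.609, -0.0, -0.0]
ft_force: [-5.0, 1.5, 5.7]
opening: 0.108
grasp_force: 58.6
```

{"name": "jog_arm", "arguments": {"deltas": [{"slide": [0, 0, -3], "jaw": 0, "twist": [0, 0, 0]}, {"slide": [0, 0, -5], "jaw": 0, "twist": [0, 0, 0]}, {"slide": [0, 0, -6], "jaw": 0, "twist": [0, 0, 0]}, {"slide": [0, 0, -6], "jaw": 0, "twist": [0, 0, 0]}, {"slide": [0, 0, -5], "jaw": 0, "twist": [0, 0, 0]}, {"slide": [0, 0, -2], "jaw": 0, "twist": [0, 0, 0]}, {"slide": [0, 0, 0], "jaw": 0, "twist": [0, 0, 0]}]}}

```text
clock: 6.5
position: [575.0, -215.8, 240.3]
eef_rot: [0.793, 0.609, 0.0, 0.0]
ft_force: [0.1, -0.4, -2.5]
opening: 0.107
grasp_force: 58.3
```

```bash
python3 - <<'E'
from h import *
go([575,-215.5,240.5],-14.8)
im,d,c=cap("wrist"); save(im,"wrist3.png")
E
```

```text
t 6.5 pos [ 575.  -215.8  240.3] tooly [ 0.966 -0.259  0.001] toolz [ 0.001 -0.    -1.   ] F [ 0.1 -0.4 -2.5] open 0.107
slide now [ 0.2 -0.1 -0.2] twist [ 0.05  0.01 -0.18] slide after twist [ 0.2 -0.1 -0.2]
```

View pics/wrist3.png

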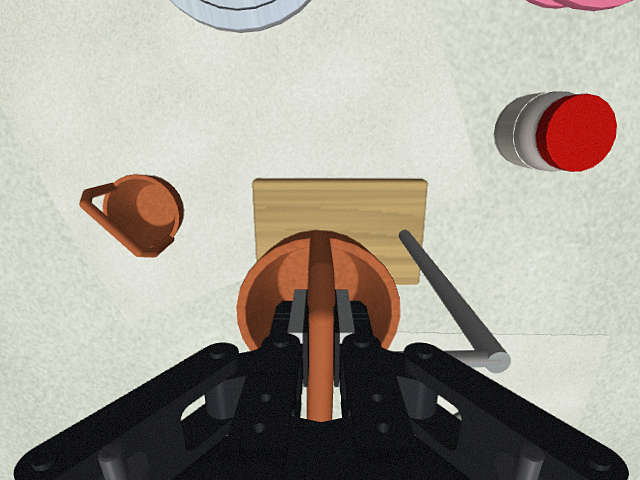

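The basket hangs level from the fingers (bar at column 320), with a 2.5 N load. Next I draw it out along tool -y.

{"name": "jog_arm", "arguments": {"deltas": [{"slide": [0, -5, 0], "jaw": 0, "twist": [0, 0, 0]}, {"slide": [0, -12, 0], "jaw": 0, "twist": [0, 0, 0]}, {"slide": [0, -19, 0], "jaw": 0, "twist": [0, 0, 0]}, {"slide": [0, -23, 0], "jaw": 0, "twist": [0, 0, 0]}, {"slide": [0, -23, 0], "jaw": 0, "twist": [0, 0, 0]}, {"slide": [0, -19, 0], "jaw": 0, "twist": [0, 0, 0]}, {"slide": [0, -12, -4], "jaw": 0, "twist": [0, 0, 0]}, {"slide": [0, -5, -8], "jaw": 0, "twist": [0, 0, 0]}]}}

```text
clock: 7.35
position: [459.0, -184.6, 251.8]
eef_rot: [0.793, 0.609, -0.0, -0.001]
ft_force: [0.0, -0.4, -2.6]
opening: 0.108
grasp_force: 58.5
```

{"name": "jog_arm", "arguments": {"deltas": [{"slide": [8, 2, -10], "jaw": 0, "twist": [0, 0, 0]}, {"slide": [17, 4, -8], "jaw": 0, "twist": [0, 0, 0]}, {"slide": [25, 6, 0], "jaw": 0, "twist": [0, 0, 0]}, {"slide": [30, 7, 0], "jaw": 0, "twist": [0, 0, 0]}, {"slide": [32, 8, 0], "jaw": 0, "twist": [0, 0, 0]}, {"slide": [32, 8, 0], "jaw": 0, "twist": [0, 0, 0]}, {"slide": [32, 8, 0], "jaw": 0, "twist": [0, 0, 0]}, {"slide": [30, 7, 0], "jaw": 0, "twist": [0, 0, 0]}]}}

```text
clock: 8.15
position: [564.4, 3.0, 270.8]
eef_rot: [0.793, 0.609, 0.001, 0.0]
ft_force: [0.9, -0.6, -3.4]
opening: 0.11
grasp_force: 58.5
```

{"name": "jog_arm", "arguments": {"deltas": [{"slide": [22, 5, 0], "jaw": 0, "twist": [0, 0, 0]}, {"slide": [12, 3, 0], "jaw": 0, "twist": [0, 0, 0]}, {"slide": [5, 1, 0], "jaw": 0, "twist": [0, 0, 0]}, {"slide": [0, 0, 0], "jaw": 0, "twist": [0, 0, 0]}, {"slide": [0, 0, 0], "jaw": 0, "twist": [0, 0, 0]}]}}

```text
clock: 8.65
position: [580.9, 35.5, 269.9]
eef_rot: [0.793, 0.609, -0.0, 0.0]
ft_force: [-0.2, 0.4, -2.4]
opening: 0.107
grasp_force: 58.5
```

```bash
python3 - <<'E'
from h import *
go([579.3,36.7,181],-14.6)
for n in ("top","wrist","scene"):
    im,d,c=cap(n); np.savez(n+"4.npz",im=im,d=d); save(im,n+"4.png")
    W=cloud(d,c,np.ones((480,640),bool)); col=im.reshape(-1,3).astype(int)
    dd=d.reshape(-1)>0; col=col[dd]
    red=(col[:,0]-col[:,2]>40)&(np.abs(W[:,0]-573)<80)&(np.abs(W[:,1]-15)<80)&(W[:,2]>140)
    B=W[red]; rim=B[(B[:,2]>200)&(B[:,2]<215)]
    print(n,len(B),np.percentile(B,[1,50,99],axis=0).round(1).tolist())
    if len(rim)>20: print("rim",cv2.minEnclosingCircle(rim[:,:2].astype(np.float32)),len(rim))
E
```

```text
t 8.65 pos [580.9  35.5 269.9] tooly [ 0.966 -0.259 -0.   ] toolz [-0. -0. -1.] F [-0.2  0.4 -2.4] open 0.107
slide now [ 0.7 -1.8 88.9] twist [-0.01  0.02 -0.41] slide after twist [ 0.7 -1.8 88.9]
top 207 [[526.7, -13.2, 158.4], [539.3, 11.4, 184.5], [584.8, 36.8, 627.3]]
rim ((535.2685546875, 11.927205085754395), 26.773771286010742) 67
wrist 13600 [[528.1, -16.8, 159.5], [580.7, 22.5, 208.7], [617.1, 58.4, 278.7]]
rim ((573.1005249023438, 11.645977973937988), 48.571685791015625) 3755
scene 753 [[528.0, -35.8, 160.9], [566.9, -7.7, 198.4], [617.1, 56.9, 278.9]]
rim ((573.8575439453125, 10.176959037780762), 49.255531311035156) 238
```

View pics/wrist4.png

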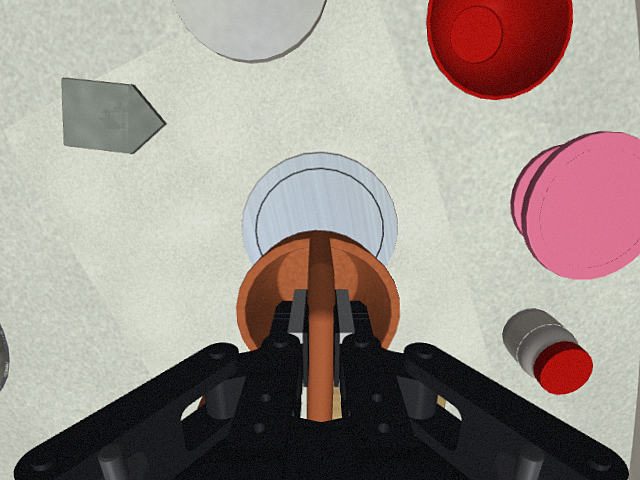

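The bowl hangs level over the wheel, whose centre is about 4 mm further up the picture along tool +x. I correct for that and lower it.

{"name": "jog_arm", "arguments": {"deltas": [{"slide": [2, 0, 8], "jaw": 0, "twist": [0, 0, 0]}, {"slide": [2, -0.5, 16], "jaw": 0, "twist": [0, 0, 0]}, {"slide": [0, 0, 20], "jaw": 0, "twist": [0, 0, 0]}, {"slide": [0, 0, 17], "jaw": 0, "twist": [0, 0, 0]}, {"slide": [0, 0, 10], "jaw": 0, "twist": [0, 0, 0]}, {"slide": [0, 0, 5], "jaw": 0, "twist": [0, 0, 0]}, {"slide": [0, 0, 2], "jaw": 0, "twist": [0, 0, 0]}, {"slide": [0, 0, 0], "jaw": 0, "twist": [0, 0, 0]}]}}

```text
clock: 9.6
position: [582.0, 40.2, 192.1]
eef_rot: [0.793, 0.609, 0.0, 0.0]
ft_force: [-0.7, -0.1, -2.7]
opening: 0.109
grasp_force: 58.4
```

```bash
python3 - <<'E'
from h import *
from scipy.optimize import least_squares
go([579.3,36.7,181],-14.6)
for n in ("wrist","scene"):
    im,d,c=cap(n); np.savez(n+"5.npz",im=im,d=d)
    W=cloud(d,c,np.ones((480,640),bool)); col=im.reshape(-1,3).astype(int)[d.reshape(-1)>0]
    near=(np.abs(W[:,0]-573)<95)&(np.abs(W[:,1]-15)<95); red=col[:,0]-col[:,2]>40
    B=W[near&red&(W[:,2]>75)&(W[:,2]<200)]; rim=B[(B[:,2]>115)&(B[:,2]<137)]
    print(n,len(rim),B[:,2].min().round(1),"rimz hist",np.percentile(B[:,2],[1,50,90]).round(1)); 
    print("rim",cv2.minEnclosingCircle(rim[:,:2].astype(np.float32)))
    P=W[near&~red&(W[:,2]>57)&(W[:,2]<67)].astype(np.float32)[:,:2]
    h=cv2.convexHull(P)[:,0]
    f=lambda p:np.hypot(*(h-p).T)-75
    print("wheel",least_squares(f,[573,15],loss="soft_l1",f_scale=1).x,cv2.minEnclosingCircle(P))
E
```

```text
t 9.6 pos [582.   40.2 192.1] tooly [ 0.966 -0.259  0.   ] toolz [ 0.001  0.    -1.   ] F [-0.7 -0.1 -2.7] open 0.109
slide now [-4.1 -1.7 11.1] twist [ 0.03 -0.01 -0.39] slide after twist [-4.1 -1.7 11.1]
wrist 4379 80.5 rimz hist [ 81.7 130.4 198.7]
rim ((574.1237182617188, 16.612031936645508), 48.57558059692383)Traceback (most recent call last):
  File "<stdin>", line 12, in <module>
cv2.error: OpenCV(4.12.0) /io/opencv/modules/imgproc/src/convhull.cpp:143: error: (-215:Assertion failed) total >= 0 && (depth == CV_32F || depth == CV_32S) in function 'convexHull'
```

```bash
python3 - <<'E'
from h import *
from scipy.optimize import least_squares
for n in ("wrist","scene"):
    if n=="scene": im,d,c=cap(n)
    else: z=np.load("wrist5.npz"); im,d,c=z["im"],z["d"],manip.get_calibration(n)
    W=cloud(d,c,np.ones((480,640),bool)); col=im.reshape(-1,3).astype(int)[d.reshape(-1)>0]
    near=(np.abs(W[:,0]-573)<95)&(np.abs(W[:,1]-15)<95); red=col[:,0]-col[:,2]>40
    B=W[near&red&(W[:,2]>115)&(W[:,2]<137)]
    if n=="scene": print("rim",cv2.minEnclosingCircle(B[:,:2].astype(np.float32)))
    q=W[near&~red&(W[:,2]<90)]; print(n,len(q),np.percentile(q[:,2],[5,50,95]) if len(q) else 0)
    P=np.ascontiguousarray(W[near&~red&(W[:,2]>54)&(W[:,2]<70)][:,:2].astype(np.float32))
    if len(P)<30: continue
    h=cv2.convexHull(P)[:,0]; f=lambda p:np.hypot(*(h-p).T)-75
    print("wheel",len(P),least_squares(f,[573,15],loss="soft_l1",f_scale=1).x,cv2.minEnclosingCircle(P))
E
```

```text
wrist 26811 [ 0.24023447 60.69385922 63.14701399]
wheel 13686 [574.27890074  15.85649547] ((574.6455688476562, 16.386760711669922), 74.7544174194336)
rim ((574.9651489257812, 14.373887062072754), 49.32603073120117)
scene 3424 [-0.76843033  4.91534251 64.88084491]
wheel 1307 [574.6867103   15.81522998] ((575.7020874023438, 14.933270454406738), 76.67581176757812)
```

{"name": "jog_arm", "arguments": {"deltas": [{"slide": [0, 0, 3], "jaw": 0, "twist": [0, 0, 0]}, {"slide": [0, 0, 3], "jaw": 0, "twist": [0, 0, 0]}, {"slide": [0, 0, 2], "jaw": 0, "twist": [0, 0, 0]}, {"slide": [0, 0, 1], "jaw": 0, "twist": [0, 0, 0]}, {"slide": [0, 0, 0], "jaw": 0, "twist": [0, 0, 0]}]}}

```text
clock: 10.2
position: [581.6, 40.3, 182.6]
eef_rot: [0.793, 0.609, -0.0, -0.0]
ft_force: [-0.7, -1.3, -3.3]
opening: 0.112
grasp_force: 58.4
```

{"name": "jog_arm", "arguments": {"deltas": [{"slide": [0, 0, 1], "jaw": 0, "twist": [0, 0, 0]}, {"slide": [0, 0, 0.5], "jaw": 0, "twist": [0, 0, 0]}, {"slide": [0, 0, 0], "jaw": 0, "twist": [0, 0, 0]}]}}

```text
clock: 10.5
position: [581.7, 40.2, 181.2]
eef_rot: [0.793, 0.609, -0.0, -0.0]
ft_force: [0.3, 0.3, -2.9]
opening: 0.108
grasp_force: 58.4
```

{"name": "jog_arm", "arguments": {"deltas": [{"slide": [0, 0, 0.7], "jaw": 0, "twist": [0, 0, 0]}, {"slide": [0, 0, 0.5], "jaw": 0, "twist": [0, 0, 0]}, {"slide": [0, 0, 0], "jaw": 0, "twist": [0, 0, 0]}]}}

```text
clock: 10.8
position: [581.6, 40.2, 180.0]
eef_rot: [0.793, 0.609, -0.0, -0.0]
ft_force: [0.4, 0.7, -3.1]
opening: 0.104
grasp_force: 58.4
```

{"name": "jog_arm", "arguments": {"deltas": [{"slide": [0, 0, 0.7], "jaw": 0, "twist": [0, 0, 0]}, {"slide": [0, 0, 0], "jaw": 0, "twist": [0, 0, 0]}]}}

```text
clock: 11.0
position: [581.6, 40.2, 179.3]
eef_rot: [0.793, 0.609, -0.0, -0.0]
ft_force: [-0.5, -0.1, -3.3]
opening: 0.108
grasp_force: 58.4
```

{"name": "jog_arm", "arguments": {"deltas": [{"slide": [0, 0, 0.7], "jaw": 0, "twist": [0, 0, 0]}, {"slide": [0, 0, 0], "jaw": 0, "twist": [0, 0, 0]}]}}

```text
clock: 11.2
position: [581.6, 40.2, 178.6]
eef_rot: [0.793, 0.609, -0.0, -0.0]
ft_force: [0.5, -0.6, -2.5]
opening: 0.11
grasp_force: 58.4
```

{"name": "jog_arm", "arguments": {"deltas": [{"slide": [0, 0, 0.6], "jaw": 0, "twist": [0, 0, 0]}, {"slide": [0, 0, 0], "jaw": 0, "twist": [0, 0, 0]}]}}

```text
clock: 11.4
position: [581.6, 40.2, 178.0]
eef_rot: [0.793, 0.609, -0.0, -0.0]
ft_force: [0.0, 0.2, -3.3]
opening: 0.114
grasp_force: 58.4
```

{"name": "jog_arm", "arguments": {"deltas": [{"slide": [0, 0, 0.5], "jaw": 0, "twist": [0, 0, 0]}, {"slide": [0, 0, 0], "jaw": 0, "twist": [0, 0, 0]}]}}

```text
clock: 11.6
position: [581.8, 40.4, 177.8]
eef_rot: [0.793, 0.609, 0.0, -0.0]
ft_force: [0.0, 0.6, 0.5]
opening: 0.105
grasp_force: 58.8
```

{"name": "jog_arm", "arguments": {"deltas": [{"slide": [0, 0, 0.5], "jaw": 0, "twist": [0, 0, 0]}, {"slide": [0, 0, 0], "jaw": 0, "twist": [0, 0, 0]}]}}

```text
clock: 11.8
position: [582.0, 40.6, 177.7]
eef_rot: [0.793, 0.609, 0.0, 0.0]
ft_force: [-2.6, 2.5, 5.4]
opening: 0.108
grasp_force: 59.4
```

Contact at 177.7. I ease back 0.4 mm and open gently.

{"name": "jog_arm", "arguments": {"deltas": [{"slide": [0, 0, -0.4], "jaw": 0, "twist": [0, 0, 0]}, {"slide": [0, 0, 0], "jaw": 0.15, "twist": [0, 0, 0]}, {"slide": [0, 0, 0], "jaw": 0.22, "twist": [0, 0, 0]}, {"slide": [0, 0, 0], "jaw": 0.35, "twist": [0, 0, 0]}, {"slide": [0, 0, 0], "jaw": 0.5, "twist": [0, 0, 0]}, {"slide": [0, 0, 0], "jaw": 0.6, "twist": [0, 0, 0]}, {"slide": [0, 0, 0], "jaw": 0.6, "twist": [0, 0, 0]}]}}

```text
clock: 12.5
position: [581.7, 40.2, 177.4]
eef_rot: [0.793, 0.609, -0.0, 0.0]
ft_force: [0.3, 0.1, -0.8]
opening: 0.6
grasp_force: 0.0
```

{"name": "jog_arm", "arguments": {"deltas": [{"slide": [0, 0, -4], "jaw": 0.6, "twist": [0, 0, 0]}, {"slide": [0, 0, -8], "jaw": 0.6, "twist": [0, 0, 0]}, {"slide": [0, 0, -15], "jaw": 0.6, "twist": [0, 0, 0]}, {"slide": [0, 0, -30], "jaw": 0.6, "twist": [0, 0, 0]}, {"slide": [0, 0, -50], "jaw": 0.5, "twist": [0, 0, 0]}, {"slide": [0, 0, -50], "jaw": 0.5, "twist": [0, 0, 0]}, {"slide": [0, 0, -40], "jaw": 0.5, "twist": [0, 0, 0]}, {"slide": [0, 0, 0], "jaw": 0.5, "twist": [0, 0, 0]}]}}

```text
clock: 13.3
position: [584.1, 40.4, 382.7]
eef_rot: [0.793, 0.609, 0.005, 0.003]
ft_force: [0.7, -0.2, 0.5]
opening: 0.5
grasp_force: 0.0
```

```bash
cat > m.py <<'E'
from h import *
from scipy.optimize import least_squares
def meas(n):
    im,d,c=cap(n); W=cloud(d,c,np.ones((480,640),bool)); col=im.reshape(-1,3).astype(int)[d.reshape(-1)>0]
    near=(np.abs(W[:,0]-574)<95)&(np.abs(W[:,1]-15)<95); red=col[:,0]-col[:,2]>40
    B=W[near&red&(W[:,2]>109)&(W[:,2]<123)]
    if len(B)>20: print(n,"rim",np.round(cv2.minEnclosingCircle(B[:,:2].astype(np.float32))[0],1),cv2.minEnclosingCircle(B[:,:2].astype(np.float32))[1])
    T=W[near&red&(W[:,2]>176)&(W[:,2]<195)]
    if len(T): print(" bar mid",T[:,:2].mean(0).round(1),"top",np.percentile(T[:,2],50).round(1))
    m=(W[:,2]>283)&(W[:,2]<325)&(np.hypot(W[:,0]-582,W[:,1]-270)<320)&(col.min(1)>90)
    return im,W[m],col[m],W,col
E
python3 - <<'E'
from m import *
go([0,0,400],-14.6)
im,L,cl,_,_=meas("top"); save(im,"top6.png"); print(len(L))
meas("scene")
hub=L[(L[:,0]>545)]; print("hub",cv2.minEnclosingCircle(hub[:,:2].astype(np.float32)),np.percentile(hub,[2,50,98],axis=0).round(1).tolist())
# head: ring fit on outer boundary pts
Q=L[(L[:,0]<470)]; h=cv2.convexHull(np.ascontiguousarray(Q[:,:2].astype(np.float32)))[:,0]
h=h[np.hypot(*(h-[369,163]).T)<70]; f=lambda p:np.hypot(*(h-p).T)-58
print("ring",least_squares(f,[369,163],loss="soft_l1",f_scale=2).x)
b=L[(L[:,0]>450)&(L[:,0]<545)]; print("bar",len(b),cv2.fitLine(b[:,:2].astype(np.float32),cv2.DIST_HUBER,0,.01,.01).ravel(),np.percentile(b[:,2],[50,95]))
E
```

```text
t 13.3 pos [584.1  40.4 382.7] tooly [ 0.966 -0.259  0.011] toolz [ 0.012  0.001 -1.   ] F [ 0.7 -0.2  0.5] open 0.5
slide now [-190.  -553.5  -24.2] twist [ 0.64 -0.21 -0.38] slide after twist [-186.3 -555.   -17.3]
top rim [571.8  15. ] 45.664459228515625
 bar mid [566.1  -6.4] top 185.0
1965
scene rim [570.4  15.8] 51.29059982299805
 bar mid [575.9  20.8] top 185.3
hub ((564.11669921875, 255.30715942382812), 24.997974395751953) [[546.0, 239.7, 301.8], [567.1, 254.8, 315.9], [586.5, 273.7, 320.2]]
ring [355.38050318 153.15142509]
bar 442 [8.9285636e-01 4.5034155e-01 4.9678510e+02 2.2053926e+02] [306.31906201 309.7204295 ]
```

View pics/top6.png

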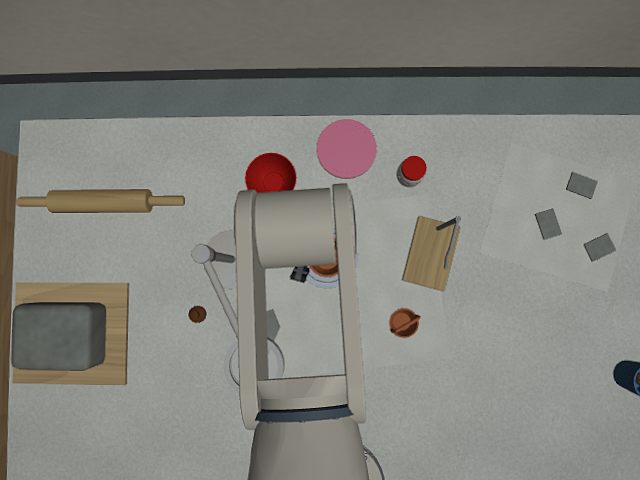

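```bash
python3 - <<'E'
from h import *
from scipy.optimize import least_squares
for n in("top","scene"):
    s=np.load(n+"0.npz"); c=manip.get_calibration(n); im=s["im"].astype(int)
    W=cloud(s["d"],c,np.ones((480,640),bool))
    L=W[(W[:,2]>285)&(W[:,2]<325)&(np.hypot(W[:,0]-460,W[:,1]-200)<190)&(W[:,1]<300)]
    def fit(P,c0,r):
        h=cv2.convexHull(np.ascontiguousarray(P[:,:2].astype(np.float32)))[:,0]
        f=lambda p:np.hypot(*(h-p).T)-r
        o=least_squares(f,c0,loss="soft_l1",f_scale=1.5); return o.x.round(1),np.abs(f(o.x)).mean().round(1)
    u=np.array([.8933,.4495]); t=(L[:,:2]-[496.8,220.8])@u
    print(n,"hub",fit(L[t>67],[568,256],19),"ring",fit(L[t<-110],[354,150],58), np.percentile(t,[0,1,99,100]).round())
    k=(t>-75)&(t<45); print("bar",cv2.fitLine(L[k][:,:2].astype(np.float32),cv2.DIST_HUBER,0,.01,.01).ravel())
    print("hubz",np.percentile(L[t>67][:,2],[50,95]),"barz",np.percentile(L[k][:,2],[50,95]),"ringz",np.percentile(L[t<-110][:,2],[50,95]))
E
```

```text
top hub (array([570.5, 257.4]), np.float64(0.9)) ring (array([355.3, 153.1]), np.float64(0.7)) [-215. -210.   93.  100.]
bar [8.9827323e-01 4.3943736e-01 4.8283804e+02 2.1377264e+02]
hubz [316.40299782 319.0167917 ] barz [306.20940094 309.94351407] ringz [303.95156297 313.42373276]
scene hub (array([572. , 258.1]), np.float64(0.7)) ring (array([355.1, 151.4]), np.float64(0.9)) [-217. -209.  101.  103.]
bar [9.0183425e-01 4.3208209e-01 4.8385068e+02 2.1623779e+02]
hubz [313.86866796 318.94203574] barz [307.83191898 310.24169746] ringz [305.5884809  314.73353261]
```

The basket stands upright on the grey wheel, with the hook empty at (250,455). The lamp, with its hub at (253,202), hasn't moved. I fit pivot (571,257.5) and lens (355,152), so the arm needs about +65° counter-clockwise. I move over the arm at half length.

{"name": "jog_arm", "arguments": {"deltas": [{"slide": [12, -15, 0], "jaw": 0.5, "twist": [0, 0, 0]}, {"slide": [25, -31, 0], "jaw": 0.5, "twist": [0, 0, 0]}, {"slide": [29, -36, 0], "jaw": 0.5, "twist": [0, 0, 0]}, {"slide": [29, -36, 0], "jaw": 0.5, "twist": [0, 0, 0]}, {"slide": [22, -27, 0], "jaw": 0.5, "twist": [0, 0, 0]}, {"slide": [11, -14, 0], "jaw": 0.5, "twist": [0, 0, 0]}, {"slide": [0, 0, 0], "jaw": 0.5, "twist": [0, 0, 8]}, {"slide": [0, 0, 0], "jaw": 0.5, "twist": [0, 0, 8]}]}}

```text
clock: 14.2
position: [459.1, 205.9, 373.1]
eef_rot: [0.871, 0.491, -0.001, -0.0]
ft_force: [0.7, -1.3, -0.7]
opening: 0.497
grasp_force: 0.0
```

{"name": "jog_arm", "arguments": {"deltas": [{"slide": [0, 0, 0], "jaw": 0.5, "twist": [0, 0, 8]}, {"slide": [0, 0, 0], "jaw": 0.5, "twist": [0, 0, 8]}, {"slide": [0, 0, 0], "jaw": 0.5, "twist": [0, 0, 8]}, {"slide": [0, 0, 0], "jaw": 0.5, "twist": [0, 0, 8]}, {"slide": [0, 0, 0], "jaw": 0.5, "twist": [0, 0, 1]}, {"slide": [0, 0, 0], "jaw": 0.5, "twist": [0, 0, 0]}]}}

```text
clock: 14.8
position: [460.3, 205.2, 373.6]
eef_rot: [0.974, 0.227, -0.001, 0.0]
ft_force: [0.4, -0.4, -0.4]
opening: 0.5
grasp_force: 0.0
```

```bash
python3 - <<'E'
from m import *
go([463,205,298],-64)
im,d,c=cap("wrist"); W=cloud(d,c,np.ones((480,640),bool)); 
b=W[(W[:,2]>296)&(W[:,2]<315)]; r=np.hypot(b[:,0]-571,b[:,1]-257.5); b=b[(r>40)&(r<165)]
print(len(b),cv2.fitLine(b[:,:2].astype(np.float32),cv2.DIST_HUBER,0,.01,.01).ravel())
E
```

```text
t 14.8 pos [460.3 205.2 373.6] tooly [ 0.442 -0.897 -0.   ] toolz [-0.002 -0.001 -1.   ] F [ 0.4 -0.4 -0.4] open 0.5
slide now [ 2.5  1.4 75.6] twist [-0.01  0.11  0.21] slide after twist [ 2.4  1.3 75.6]
6135 [9.0027940e-01 4.3531251e-01 4.8351303e+02 2.1618924e+02]
```

{"name": "jog_arm", "arguments": {"deltas": [{"slide": [0, 0, 15], "jaw": 0.5, "twist": [0, 0, 0]}, {"slide": [0, 0, 20], "jaw": 0.5, "twist": [0, 0, 0]}, {"slide": [0, 0, 20], "jaw": 0.5, "twist": [0, 0, 0]}, {"slide": [0, 0, 14], "jaw": 0.5, "twist": [0, 0, 0]}, {"slide": [0, 0, 6], "jaw": 0.5, "twist": [0, 0, 0]}, {"slide": [0, 0, 0], "jaw": 0.4, "twist": [0, 0, 0]}, {"slide": [0, 0, 0], "jaw": 0.3, "twist": [0, 0, 0]}, {"slide": [0, 0, 0], "jaw": 0.28, "twist": [0, 0, 0]}]}}

```text
clock: 15.65
position: [461.7, 205.2, 300.4]
eef_rot: [0.974, 0.225, 0.001, -0.0]
ft_force: [-0.1, 0.1, -0.3]
opening: 0.28
grasp_force: 0.0
```

{"name": "jog_arm", "arguments": {"deltas": [{"slide": [0, 1.1, 0], "jaw": 0.28, "twist": [0, 0, -0.5]}, {"slide": [0, 1.7, 0], "jaw": 0.28, "twist": [0, 0, -0.8]}, {"slide": [0, 2.1, 0], "jaw": 0.28, "twist": [0, 0, -1]}, {"slide": [0, 2.1, 0], "jaw": 0.28, "twist": [0, 0, -1]}, {"slide": [0, 2.1, 0], "jaw": 0.28, "twist": [0, 0, -1]}, {"slide": [0, 2.1, 0], "jaw": 0.28, "twist": [0, 0, -1]}, {"slide": [0, 2.1, 0], "jaw": 0.28, "twist": [0, 0, -1]}, {"slide": [0, 2.1, 0], "jaw": 0.28, "twist": [0, 0, -1]}]}}

```text
clock: 16.45
position: [468.9, 191.5, 299.5]
eef_rot: [0.958, 0.287, 0.0, -0.0]
ft_force: [-1.1, 2.6, 2.6]
opening: 0.279
grasp_force: 1.4
```

```bash
cat > l.py <<'E'
from h import *
s=manip.state(); P=np.array([571,257.5]); v=s["position"][:2]-P; y=R.from_quat(s["eef_rot"]).as_matrix()[:,1]
print("t",s["clock"],"tool: r",np.hypot(*v).round(1),"ang",np.degrees(np.arctan2(v[1],v[0])).round(2),"yaw-90",round(np.degrees(np.arctan2(y[1],y[0]))-90,2),"z",s["position"][2],"F",np.round(s["ft_force"],1))
for n in("top","scene"):
    im,d,c=cap(n); W=cloud(d,c,np.ones((480,640),bool)); col=im.reshape(-1,3)[d.reshape(-1)>0].astype(int)
    k=(W[:,2]>284)&(W[:,2]<316); b=W[k][:,:2]-P; q=col[k]; r=np.hypot(*b.T); a=np.degrees(np.arctan2(b[:,1],b[:,0])); 
    k=(r>25)&(r<302)&(a>-165)&(a<-70)&(q.min(1)>85)&(q.max(1)-q.min(1)<25); a=a[k]; r=r[k]
    for lo,hi in((25,90),(145,180),(185,298)):
        m=(r>lo)&(r<hi); 
        if m.sum()>8: print(n,lo,m.sum(),"ang med",np.median(a[m]).round(2),"range",np.percentile(a[m],[2,98]).round(1))
E
python3 l.py
```

```text
t 16.45 tool: r 121.6 ang -147.12 yaw-90 -146.6 z 299.52773060923033 F [-1.1  2.6  2.6]
top 25 55 ang med -146.24 range [-164.  -136.4]
top 145 77 ang med -147.4 range [-149.6 -146.1]
top 185 1990 ang med -145.6 range [-153.8 -135.9]
scene 25 114 ang med -147.97 range [-154.5 -140.4]
scene 145 44 ang med -147.73 range [-150.  -145.7]
scene 185 105 ang med -156.38 range [-160.4 -134.5]
```

Contact is good at about 3 N and the arm follows. I carry on around the circle.

{"name": "jog_arm", "arguments": {"deltas": [{"slide": [0, 2.5, 0], "jaw": 0.28, "twist": [0, 0, -1.2]}, {"slide": [0, 2.5, 0], "jaw": 0.28, "twist": [0, 0, -1.2]}, {"slide": [0, 2.5, 0], "jaw": 0.28, "twist": [0, 0, -1.2]}, {"slide": [0, 2.5, 0], "jaw": 0.28, "twist": [0, 0, -1.2]}, {"slide": [0, 2.5, 0], "jaw": 0.28, "twist": [0, 0, -1.2]}, {"slide": [0, 2.5, 0], "jaw": 0.28, "twist": [0, 0, -1.2]}, {"slide": [0, 2.5, 0], "jaw": 0.28, "twist": [0, 0, -1.2]}, {"slide": [0, 2.5, 0], "jaw": 0.28, "twist": [0, 0, -1.2]}]}}

```text
clock: 17.35
position: [481.0, 175.5, 299.4]
eef_rot: [0.93, 0.367, -0.0, -0.0]
ft_force: [-0.1, 3.1, 0.4]
opening: 0.281
grasp_force: 1.3
```

{"name": "jog_arm", "arguments": {"deltas": [{"slide": [0, 2.5, 0], "jaw": 0.28, "twist": [0, 0, -1.2]}, {"slide": [0, 2.5, 0], "jaw": 0.28, "twist": [0, 0, -1.2]}, {"slide": [0, 2.5, 0], "jaw": 0.28, "twist": [0, 0, -1.2]}, {"slide": [0, 2.5, 0], "jaw": 0.28, "twist": [0, 0, -1.2]}, {"slide": [0, 2.5, 0], "jaw": 0.28, "twist": [0, 0, -1.2]}, {"slide": [0, 2.5, 0], "jaw": 0.28, "twist": [0, 0, -1.2]}, {"slide": [0, 2.5, 0], "jaw": 0.28, "twist": [0, 0, -1.2]}, {"slide": [0, 2.5, 0], "jaw": 0.28, "twist": [0, 0, -1.2]}]}}

```text
clock: 18.15
position: [495.6, 162.0, 299.4]
eef_rot: [0.896, 0.443, -0.0, 0.0]
ft_force: [-1.8, 2.4, -0.6]
opening: 0.284
grasp_force: 1.3
```

{"name": "jog_arm", "arguments": {"deltas": [{"slide": [0, 2.5, 0], "jaw": 0.28, "twist": [0, 0, -1.2]}, {"slide": [0, 2.5, 0], "jaw": 0.28, "twist": [0, 0, -1.2]}, {"slide": [0, 2.5, 0], "jaw": 0.28, "twist": [0, 0, -1.2]}, {"slide": [0, 2.5, 0], "jaw": 0.28, "twist": [0, 0, -1.2]}, {"slide": [0, 2.5, 0], "jaw": 0.28, "twist": [0, 0, -1.2]}, {"slide": [0, 2.5, 0], "jaw": 0.28, "twist": [0, 0, -1.2]}, {"slide": [0, 2.5, 0], "jaw": 0.28, "twist": [0, 0, -1.2]}, {"slide": [0, 2.5, 0], "jaw": 0.28, "twist": [0, 0, -1.2]}]}}

```text
clock: 18.95
position: [512.3, 151.0, 299.5]
eef_rot: [0.856, 0.517, -0.0, 0.0]
ft_force: [-1.7, 2.4, 0.1]
opening: 0.28
grasp_force: 1.3
```

```bash
python3 l.py
```

```text
t 18.95 tool: r 121.6 ang -118.85 yaw-90 -117.78 z 299.4628279449317 F [-1.7  2.4  0.1]
top 145 74 ang med -120.27 range [-123.1 -118.1]
top 185 2828 ang med -120.75 range [-133.  -108.1]
scene 25 142 ang med -119.19 range [-129.6 -110.2]
scene 145 14 ang med -121.42 range [-123.  -119.3]
scene 185 287 ang med -114.64 range [-120.8 -107. ]
```

{"name": "jog_arm", "arguments": {"deltas": [{"slide": [0, 2.5, 0], "jaw": 0.28, "twist": [0, 0, -1.2]}, {"slide": [0, 2.5, 0], "jaw": 0.28, "twist": [0, 0, -1.2]}, {"slide": [0, 2.5, 0], "jaw": 0.28, "twist": [0, 0, -1.2]}, {"slide": [0, 2.5, 0], "jaw": 0.28, "twist": [0, 0, -1.2]}, {"slide": [0, 2.5, 0], "jaw": 0.28, "twist": [0, 0, -1.2]}, {"slide": [0, 2.5, 0], "jaw": 0.28, "twist": [0, 0, -1.2]}, {"slide": [0, 2.5, 0], "jaw": 0.28, "twist": [0, 0, -1.2]}, {"slide": [0, 2.5, 0], "jaw": 0.28, "twist": [0, 0, -1.2]}]}}

```text
clock: 19.85
position: [530.6, 142.9, 299.4]
eef_rot: [0.81, 0.586, -0.0, 0.0]
ft_force: [-3.5, 0.3, 1.0]
opening: 0.278
grasp_force: 1.4
```

{"name": "jog_arm", "arguments": {"deltas": [{"slide": [0, 2.5, 0], "jaw": 0.28, "twist": [0, 0, -1.2]}, {"slide": [0, 2.5, 0], "jaw": 0.28, "twist": [0, 0, -1.2]}, {"slide": [0, 2.5, 0], "jaw": 0.28, "twist": [0, 0, -1.2]}, {"slide": [0, 2.5, 0], "jaw": 0.28, "twist": [0, 0, -1.2]}, {"slide": [0, 2.5, 0], "jaw": 0.28, "twist": [0, 0, -1.2]}, {"slide": [0, 2.5, 0], "jaw": 0.28, "twist": [0, 0, -1.2]}, {"slide": [0, 2.5, 0], "jaw": 0.28, "twist": [0, 0, -1.2]}, {"slide": [0, 2.5, 0], "jaw": 0.28, "twist": [0, 0, -1.2]}]}}

```text
clock: 20.65
position: [550.0, 138.1, 299.5]
eef_rot: [0.758, 0.652, -0.0, 0.0]
ft_force: [-4.1, -0.9, 0.1]
opening: 0.281
grasp_force: 1.4
```

{"name": "jog_arm", "arguments": {"deltas": [{"slide": [0, 2.1, 0], "jaw": 0.28, "twist": [0, 0, -1]}, {"slide": [0, 2.1, 0], "jaw": 0.28, "twist": [0, 0, -1]}, {"slide": [0, 2.1, 0], "jaw": 0.28, "twist": [0, 0, -1]}, {"slide": [0, 2.1, 0], "jaw": 0.28, "twist": [0, 0, -1]}, {"slide": [0, 2.1, 0], "jaw": 0.28, "twist": [0, 0, -1]}, {"slide": [0, 2.1, 0], "jaw": 0.28, "twist": [0, 0, -1]}, {"slide": [0, 1.2, 0], "jaw": 0.28, "twist": [0, 0, -0.6]}, {"slide": [0, 0.6, 0], "jaw": 0.28, "twist": [0, 0, -0.3]}]}}

```text
clock: 21.45
position: [564.3, 136.9, 299.4]
eef_rot: [0.718, 0.696, -0.0, -0.0]
ft_force: [-3.7, -1.2, 0.3]
opening: 0.283
grasp_force: 1.4
```

```bash
python3 l.py
```

```text
t 21.45 tool: r 120.8 ang -93.17 yaw-90 -91.75 z 299.4294832900399 F [-3.7 -1.2  0.3]
top 145 82 ang med -95.07 range [-97.6 -92.5]
top 185 2772 ang med -94.96 range [-107.4  -82.6]
scene 25 156 ang med -92.85 range [-101.9  -84.9]
scene 185 821 ang med -93.65 range [-105.4  -82. ]
```

{"name": "jog_arm", "arguments": {"deltas": [{"slide": [0, 1.8, 0], "jaw": 0.28, "twist": [0, 0, -0.9]}, {"slide": [0, 1.8, 0], "jaw": 0.28, "twist": [0, 0, -0.9]}, {"slide": [0, 1.8, 0], "jaw": 0.28, "twist": [0, 0, -0.9]}, {"slide": [0, 1.8, 0], "jaw": 0.28, "twist": [0, 0, -0.9]}, {"slide": [0, 1.6, 0], "jaw": 0.28, "twist": [0, 0, -0.8]}, {"slide": [0, 1, 0], "jaw": 0.28, "twist": [0, 0, -0.4]}, {"slide": [0, 0.5, 0], "jaw": 0.28, "twist": [0, 0, -0.2]}, {"slide": [0, 0, 0], "jaw": 0.28, "twist": [0, 0, 0]}]}}

```text
clock: 22.35
position: [574.6, 136.9, 299.5]
eef_rot: [0.687, 0.727, 0.0, 0.0]
ft_force: [-1.6, -1.1, -0.5]
opening: 0.276
grasp_force: 1.0
```

```bash
cat > ring.py <<'E'
from m import *
def ring():
  for n in("top","scene"):
    im,L,cl,_,_=meas(n)
    Q=L[(L[:,1]<76)&(L[:,1]>-70)&(np.abs(L[:,0]-571)<75)&(L[:,2]>288)&(L[:,2]<316)&(np.ptp(cl,axis=1)<25)]
    h=cv2.convexHull(np.ascontiguousarray(Q[:,:2].astype(np.float32)))[:,0]
    f=lambda p:np.hypot(*(h-p).T)-58
    o=least_squares(f,[572,16],loss="soft_l1",f_scale=1.5); print(n,"ring",o.x.round(1),np.abs(f(o.x)).mean().round(2),len(Q))
  return im
if __name__=="__main__": ring()
E
python3 l.py; python3 ring.py
```

```text
t 22.35 tool: r 120.6 ang -88.27 yaw-90 -86.78 z 299.494570313683 F [-1.6 -1.1 -0.5]
top 145 87 ang med -89.97 range [-92.6 -87.8]
top 185 2736 ang med -89.96 range [-102.5  -77.6]
scene 25 148 ang med -87.96 range [-97.7 -80.8]
scene 185 932 ang med -89.52 range [-102.  -77.]
top ring [570.6  17.7] 0.52 2761
scene rim [570.2  15.5] 51.00471878051758
 bar mid [575.6  20.4] top 185.1
scene ring [571.1  17.1] 1.77 915
```

The ring is at about (570.7,17.5) and the basket at about (574,16), so I nudge it 3 mm more, then back off 2 mm to lose contact and open.

{"name": "jog_arm", "arguments": {"deltas": [{"slide": [0, 0.8, 0], "jaw": 0.28, "twist": [0, 0, -0.3]}, {"slide": [0, 0.8, 0], "jaw": 0.28, "twist": [0, 0, -0.3]}, {"slide": [0, 0.4, 0], "jaw": 0.28, "twist": [0, 0, -0.1]}, {"slide": [0, 0, 0], "jaw": 0.28, "twist": [0, 0, 0]}, {"slide": [0, -2.5, 0], "jaw": 0.3, "twist": [0, 0, 0]}, {"slide": [0, -1.5, 0], "jaw": 0.35, "twist": [0, 0, 0]}, {"slide": [0, 0, 0], "jaw": 0.45, "twist": [0, 0, 0]}, {"slide": [0, 0, 0], "jaw": 0.5, "twist": [0, 0, 0]}]}}

```text
clock: 23.35
position: [572.7, 136.9, 299.7]
eef_rot: [0.683, 0.731, 0.0, 0.0]
ft_force: [-0.0, 1.0, -0.5]
opening: 0.501
grasp_force: 0.0
```

```bash
python3 ring.py; python3 -c "
from h import *; go([574,137,400],0)"
```

```text
top ring [574.4  17.7] 0.53 2762
scene rim [570.7  16. ] 50.56283187866211
 bar mid [575.9  21. ] top 185.0
scene ring [574.7  16.8] 1.44 940
t 23.45 pos [572.6 136.8 299.6] tooly [0.998 0.068 0.   ] toolz [ 0.  0. -1.] F [ 0.4 -0.4  0.1] open 0.501
slide now [ 1.000e-01  1.400e+00 -1.004e+02] twist [ 0.02 -0.01  3.92] slide after twist [   0.2    1.4 -100.4]
```

{"name": "jog_arm", "arguments": {"deltas": [{"slide": [0, 0, -8], "jaw": 0.5, "twist": [0, 0, 0]}, {"slide": [0, 0, -20], "jaw": 0.5, "twist": [0, 0, 0]}, {"slide": [0, 0, -35], "jaw": 0.5, "twist": [0, 0, 0]}, {"slide": [0, 0, -40], "jaw": 0.5, "twist": [0, 0, 0]}, {"slide": [20, 0, -20], "jaw": 0.5, "twist": [0, 0, 0]}, {"slide": [40, 0, 0], "jaw": 0.5, "twist": [0, 0, 0]}, {"slide": [45, 0, 0], "jaw": 0.5, "twist": [0, 0, 0]}, {"slide": [45, 0, 0], "jaw": 0.5, "twist": [0, 0, 0]}]}}

```text
clock: 24.25
position: [562.2, 287.7, 423.7]
eef_rot: [0.683, 0.731, 0.001, 0.0]
ft_force: [1.9, -0.9, -0.4]
opening: 0.499
grasp_force: 0.0
```

{"name": "jog_arm", "arguments": {"deltas": [{"slide": [45, 0, 0], "jaw": 0.5, "twist": [0, 0, 0]}, {"slide": [45, 0, 0], "jaw": 0.5, "twist": [0, 0, 0]}, {"slide": [25, 0, 0], "jaw": 0.5, "twist": [0, 0, 0]}, {"slide": [0, 0, 0], "jaw": 0.5, "twist": [0, 0, 0]}, {"slide": [0, 0, 0], "jaw": 0.5, "twist": [0, 0, 0]}]}}

```text
clock: 24.75
position: [554.3, 401.2, 422.6]
eef_rot: [0.682, 0.731, -0.0, 0.0]
ft_force: [-0.3, -0.6, -0.2]
opening: 0.504
grasp_force: 0.0
```

```bash
python3 - <<'E'
from ring import *
im=ring(); t,_,_=cap("top")
save(np.vstack([cv2.resize(im[150:350,180:500],(640,400)),cv2.resize(t[100:400,160:480],(213,200)).repeat(1,0) if 0 else cv2.resize(t[180:280,240:400],(640,200))])[:600],"final.png")
s=manip.state(); print(s["clock"],s["position"],s["qvel"])
E
```

```text
top ring [574.4  17.9] 0.51 2766
scene rim [571.5  15.7] 49.737239837646484
 bar mid [575.9  20.7] top 185.3
scene ring [574.   16.6] 0.85 1064
24.9 [554.73723662 399.88086273 422.98136161] [-0.00458614 -0.00131496  0.00244248  0.00295442  0.0008377   0.00190243]
```

View pics/final.png

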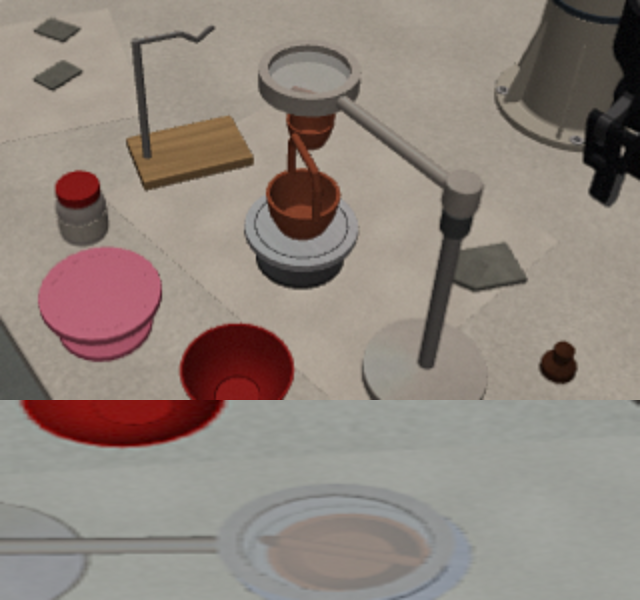

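The basket stands upright at the centre of the grey wheel, around (210,303) in the picture. The ring sits directly above it within about 2 mm, and the bystanders look undisturbed.

```bash
python3 -c "
from workcell import manip; print(manip.close_job())"
```

```text
the job is handed in; nothing more can be done
None
```

The basket stands upright on the middle of the grey wheel, the lens is within about 3 mm of centred over it by the camera fits, and I handed the job in at about 25 s; the hand-in returned no verdict.

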